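# Refill the sommelier's caddy before the tasting

### The job

Put the sommelier's kit back into the walnut caddy, each piece down in the insert made for it: the silver-crowned stopper, crown down, in the small deep round well; the brass drip collar over the brass post; the black foil cutter lying flat in the notched oblong pocket; and the wing corkscrew standing in the wide shallow round well. The wooden-crowned stopper and the matchbox do not belong to the kit: leave them standing where they are.

Things in the scene. Friction and masses are not known exactly. Their poses are not given: they have to be found in the camera images.
- stopper_silver: Bottle stopper with a silver-grey metal crown, 31 mm wide, 56 mm high, 60 g, standing on its ball-shaped crown with its cork up. Origin at the centre of its underside, z up. Collar of 30 mm diameter from 24 to 34 mm above the origin; above it the cork, about 20 mm in diameter, up to 56 mm: take it there from above. Belongs to the kit.
- stopper_wood: Bottle stopper of the same shape and size as the silver one, but with a brown wooden crown. Does not belong to the kit: stays. Origin at the centre of its underside, z up.
- collar: Drip collar, a brass ring lying flat: outside 44 mm, bore about 28 mm, 12 mm high, 45 g. Origin at the centre of its underside, z up. Grasp it across its outside from above. Belongs to the kit.
- cutter: Black foil cutter lying flat, 33 mm (its x) by 46 mm (its y) by 14 mm high, 30 g. Origin at the middle of its underside; along x its solid body runs from -12 to +16 mm. z up. Grasp it across x from above. Belongs to the kit.
- match_box: Small dark red matchbox lying flat, 36 mm (its x) by 54 mm (its y) by 16 mm high. Does not belong to the kit: stays. Origin at the centre of its underside, z up.
- corkscrew: Wing corkscrew, silver metal, upright on its round bell (44 mm wide), 125 mm high, 0.19 kg. Origin: centre of its underside, z up. Wooden bar handle along its y, 56 mm long, 14 mm thick, centre 119 mm above the origin: pinch it across x from above. Rigid wings hang at y = +-33 mm, tips 10 mm above the underside. Kit; in the caddy it towers over the low pieces.
- well_small: Square beech insert, 84 x 84 x 22 mm, fixed in any of four bays of the walnut caddy (188 mm square, rim 24 mm). Origin: centre of its underside, 6 mm above the table; x, y along its sides, z up. Round well 46 mm across, 16 mm deep, grey felt floor 6 mm above the origin: for the silver-crowned stopper.
- post_insert: Square beech insert, 84 x 84 x 22 mm, fixed in any of four bays of the walnut caddy (188 mm square, rim 24 mm). Origin: centre of its underside, 6 mm above the table; x, y along its sides, z up. Upright brass post at its centre, 10 mm thick, rising 31 mm above the flat top, tip tapered, foot 18 mm wide and 2 mm high. The drip collar lies round it on the top, 22 mm above the origin.
- pocket_insert: Square beech insert, 84 x 84 x 22 mm, fixed in any of four bays of the walnut caddy (188 mm square, rim 24 mm). Origin: centre of its underside, 6 mm above the table; x, y along its sides, z up. Oblong pocket, 46 mm along x, 64 mm along y, 8 mm deep, felt floor 14 mm above the origin; equally deep finger notches, 40 mm wide, run along x to both edges. For the foil cutter, length along y.
- well_large: Square beech insert, 84 x 84 x 22 mm, fixed in any of four bays of the walnut caddy (188 mm square, rim 24 mm). Origin: centre of its underside, 6 mm above the table; x, y along its sides, z up. Wide shallow round well, 60 mm across, 8 mm deep, grey felt floor 14 mm above the origin: for the bell of the corkscrew, turned as you like.
Things that resemble listed ones, but are neither listed nor needed, are in the scene too. What is shaped like the stopper_silver but purple or turquoise is not meant. There is more than one size of the match_box; the job needs the smaller.

How it is judged:
By the outcome, as a careful person would: the job done as asked, in the order asked, and still so for the second after the job is handed in, with the robot touching nothing.
It also fails if it takes over 128 s, if anything falls off the work surface, if the arm or the gripper's body presses on something with over 40 N, if the wrist force passes 120 N, or if a joint passes its speed limit or range.

### The arm

A 7-joint arm with a two-finger parallel gripper is mounted at the origin on a cart in front of the work surface, level with it; the furniture and walls round the work are solid. World frame = base frame: x ahead of the robot, y to its left, z up, the work surface at z = 0. Lengths are in m, angles in rad, forces in N, time in s.
With the tool pointing down it reaches from about 0.425 to 1.025 m from the base axis. Payload 9.4 kg.
Tool frame: the origin (TCP) lies midway between the tips of the shut fingers; the grasp point (between the pads) lies 19 mm behind it (manip.hold_point_z is the distance from the TCP to the grasp point, in m); z points along the fingers, y is the line along which they close (so a half turn about z gives the same grasp; the last joint's range is limited). The gripper opens to 93 mm and grips with 3 to 60 N. Pads are 15 mm wide; open, the fingers measure 128 mm over their backs; the gripper's body (75 mm by 188 mm) begins 65 mm behind the grasp point.
Start: joints at [1.183, 0.599, -0.003, 1.599, 0.002, 0.943, -0.08], TCP at [0.222, -0.69, 0.219] pointing down, gripper open.
Joint ranges: [-2.57, 2.57], [-0.35, 1.97], [-1.29, 1.29], [0.11, 2.56], [-1.05, 4.19], [0.11, 1.86], [-2.63, 2.63]. Speed limits (rad/s): [2.22, 2.22, 3.01, 3.01, 3.14, 3.14, 3.14].

### API

Orientations are given as a rotation vector (axis times angle).
In Python, from station import sensors, viewer, finish_job, manip gives the robot as it stands. The module is installed in compiled form; this text tells all that it offers.
- The arm moves only by the tool apply_moves, never from a script. Its argument "deltas" is a list of rows, each an object with "dr": the turn, a rotation vector about the world's x, y, z in units of 5 degrees (1.0 is 5 degrees), a list of three; "dp": the shift along the world's x, y, z in units of 60 mm (1.0 is 60 mm), a list of three; "fingers": the finger opening in mm, from 0 to 93. A call has exactly 10 rows; each row shifts and turns the commanded pose from where the row before left it; what a row does not reach is not made up. A row lasts 1/8 s, in which the tool goes at most 62.5 mm and 10.7 degrees, less where a joint would pass 70% of its speed; a pose out of reach is approached as far as the arm can. A call is refused whole if a number of a shift passes 1 or a number of a turn 1, either way. A call with a gripper value outside its range is refused whole. The fingers move at their own pace and stop on an object; the grip force is fixed at half the most. Time passes only in rows, so rows that do not move let the fingers close, or fill a call up. It gives the time, the measured TCP pose, the force, the opening and the grip force at its end, in the units of the state.
- sensors.get_obs(): the state, without advancing time (a new reading comes with each control period).
- viewer.get_image(name): name is "scene" or "top"; returns a dict with "color" (400x640x3 uint8, red, green, blue), "mtx" (3x3 intrinsics, pixels), "distortion" ([k1, k2, p1, p2, k3] as OpenCV has them; the pictures are not rectified), "R" (3x3) and "t" (3): a world point X has camera coordinates R X + t. Camera axes: x right, y down, z forward; pixel columns grow to the right and rows downward; lengths in m; the calibration is good to about 2 mm. A picture is of the moment at which its call begins. There is no depth.
- finish_job(): hands the job in; it is judged then, once.
Trained networks look in the newest picture that a camera, given by its name, has taken for a name from the list of things; names that differ only in an ending like _2 or _b are one class to them, and where a whole thing is asked for, a point or a joint stands for the part that bears it (a point fixed in the world has none). Each returns a list of dicts, best first, with "score" (0 to 1); they miss things now and then, are a little off and sometimes report something else, mostly with a low value. They report only what shows in the picture. A call takes as long as a camera call. They do not tell look-alikes from the thing itself.
- viewer.look_for(camera, thing): "xyz" ([x, y, z] in m, in the coordinates of the camera as it stood for that picture, good to about 4 mm: the middle of the surface that is visible of it).
- viewer.tip_of(camera, thing): "xyz" ([x, y, z] in m, in the coordinates of the camera as it stood for that picture, good to about 4 mm: a listed point, or the origin of a listed thing).
The state is a dict: "time_s": time; "q": joint angles; "dq": joint speeds; "tau": joint torques, N m; "tcp_pos": TCP position; "eef_rot": TCP orientation; "contact_force": force on the tool from outside, world axes, zero at the start; "moment": the same for the moment, N m; "opening": finger opening in m; "grip_force": force on a finger pad.
Only numpy, scipy, OpenCV 4.12 (cv2) and the standard library are available. Lean on these libraries where they do the work, as an engineer would, in place of code of your own. Each camera call takes 0.05 s, during which the arm holds its last target. There are 200 camera calls.

## Working session

There is one attempt and no reset: what is moved stays moved. The work goes in short steps, Python scripts to look and compute and a tool call to move; the robot and the scene stay as the last step left them, time stands still between calls to the robot, and variables do not carry over. Pictures are saved under pics/ and viewed, at most 14 in all, crops included, and the job is handed in when it is done.

Besides the shell and the picture viewer there is one more tool, called as a command line: name --argument value ..., lists and objects as JSON in quotes. apply_moves: Moves the arm, as the interface text tells. Its arguments: {"type":"object","properties":{"deltas":{"type":"array"}},"required":["deltas"]}

```bash
mkdir -p pics
cat > h.py <<'E'
import numpy as np, cv2
from station import sensors, viewer, manip
def snap(cam,fn=None):
    im=viewer.get_image(cam)
    if fn: cv2.imwrite('pics/'+fn,im['color'][:,:,::-1])
    return im
def pix(im,X):
    p,_=cv2.projectPoints(np.array(X,float).reshape(-1,1,3),cv2.Rodrigues(np.array(im['R']))[0],np.array(im['t'],float),np.array(im['mtx']),np.array(im['distortion']))
    return p.reshape(-1,2)
def ray(im,uv,z):
    n=cv2.undistortPoints(np.array(uv,float).reshape(-1,1,2),np.array(im['mtx']),np.array(im['distortion'])).reshape(-1,2)
    R=np.array(im['R']);t=np.array(im['t']).ravel();c=-R.T@t;out=[]
    for a in n:
        d=R.T@np.r_[a,1];out.append(c+d*(z-c[2])/d[2])
    return np.array(out)
def world(im,x): return np.array(im['R']).T@(np.array(x)-np.array(im['t']).ravel())
E
python3 - <<'E'
from h import *
o=sensors.get_obs();print({k:np.round(v,3) for k,v in o.items()},manip.hold_point_z)
for c in ('scene','top'):
    im=snap(c,c+'0.png')
    print(c,'cam at',np.round(-np.array(im['R']).T@np.array(im['t']).ravel(),2))
    for n in 'stopper_silver stopper_wood collar cutter match_box corkscrew well_small post_insert pocket_insert well_large'.split():
        for d in viewer.tip_of(c,n):
            w=world(im,d['xyz']);print(n,round(d['score'],2),np.round(w,3),pix(im,w).round().astype(int)[0])
E
```

```text
{'time_s': np.float64(0.0), 'q': array([ 1.183,  0.6  , -0.003,  1.6  ,  0.002,  0.943, -0.08 ]), 'dq': array([ 0.   ,  0.   , -0.   , -0.   , -0.001,  0.   , -0.   ]), 'tau': array([-1.0000e-03, -7.6508e+01,  1.4970e+00, -2.5235e+01, -5.2000e-02,
        1.7000e-02,  0.0000e+00]), 'tcp_pos': array([ 0.222, -0.69 ,  0.218]), 'eef_rot': array([-3.102e+00, -4.860e-01,  1.000e-03]), 'contact_force': array([ 0.334, -0.192, -0.874]), 'moment': array([ 0.007, -0.051, -0.021]), 'grip_force': np.float64(0.0), 'opening': np.float64(0.093)} 0.0188
scene cam at [0.18 0.67 0.8 ]
stopper_silver 0.63 [ 0.67  -0.162  0.001] [288 169]
stopper_silver 0.55 [ 0.542 -0.22   0.003] [334 168]
stopper_silver 0.5 [ 0.608 -0.182 -0.002] [309 171]
stopper_wood 0.63 [ 0.476 -0.197 -0.002] [351 179]
collar 0.59 [ 0.46  -0.33  -0.002] [370 155]
cutter 0.6 [ 0.598 -0.329  0.002] [331 144]
match_box 0.73 [ 0.335 -0.059  0.001] [382 223]
match_box 0.53 [ 0.447 -0.064 -0.001] [344 210]
corkscrew 0.69 [ 0.622 -0.058 -0.   ] [287 195]
well_small 0.73 [0.527 0.237 0.008] [265 283]
post_insert 0.66 [0.454 0.14  0.006] [
[... 161 characters left out ...]
 -0.157  0.004] [371 131]
stopper_silver 0.54 [ 0.539 -0.221  0.001] [398 189]
stopper_silver 0.45 [ 0.607 -0.19   0.001] [385 160]
stopper_wood 0.67 [ 0.472 -0.201 -0.   ] [389 217]
collar 0.6 [ 0.458 -0.33  -0.002] [443 223]
cutter 0.63 [ 0.595 -0.328  0.004] [442 166]
match_box 0.91 [ 0.337 -0.063  0.006] [332 273]
match_box 0.54 [ 0.453 -0.065  0.003] [333 224]
match_box 0.33 [ 0.594 -0.328  0.005] [442 166]
corkscrew 0.75 [ 0.63  -0.061  0.   ] [332 151]
well_small 0.73 [0.524 0.239 0.009] [205 192]
post_insert 0.67 [0.456 0.137 0.009] [248 222]
pocket_insert 0.77 [0.442 0.223 0.004] [212 227]
well_large 0.81 [0.535 0.151 0.007] [243 188]
well_large 0.15 [ 0.46  -0.331 -0.001] [443 222]
```

Run:
```python
import cv2
a=cv2.imread('pics/top0.png'); cv2.imwrite('pics/top_r.png',cv2.resize(a[100:300,300:470],None,fx=3,fy=3,interpolation=cv2.INTER_CUBIC)[:600])
cv2.imwrite('pics/top_l.png',cv2.resize(a[150:270,170:290],None,fx=5,fy=5,interpolation=cv2.INTER_CUBIC))
b=cv2.imread('pics/scene0.png'); cv2.imwrite('pics/sc_r.png',cv2.resize(b[100:250,250:410],None,fx=4,fy=4,interpolation=cv2.INTER_CUBIC))
```

```text
(no output)
```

View pics/scene0.png

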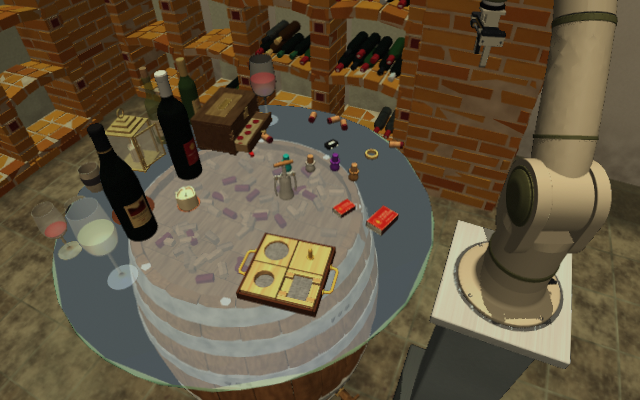

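View pics/top_r.png

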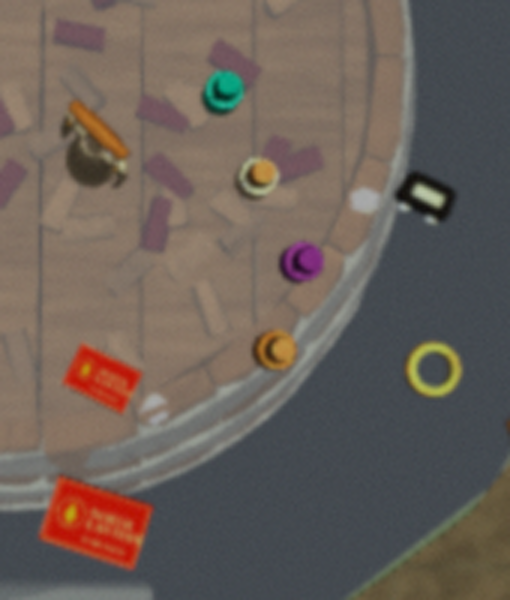

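View pics/top_l.png

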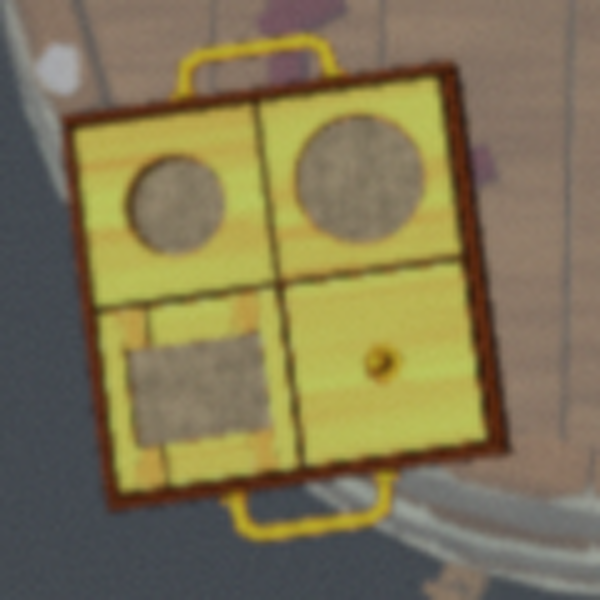

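View pics/sc_r.png

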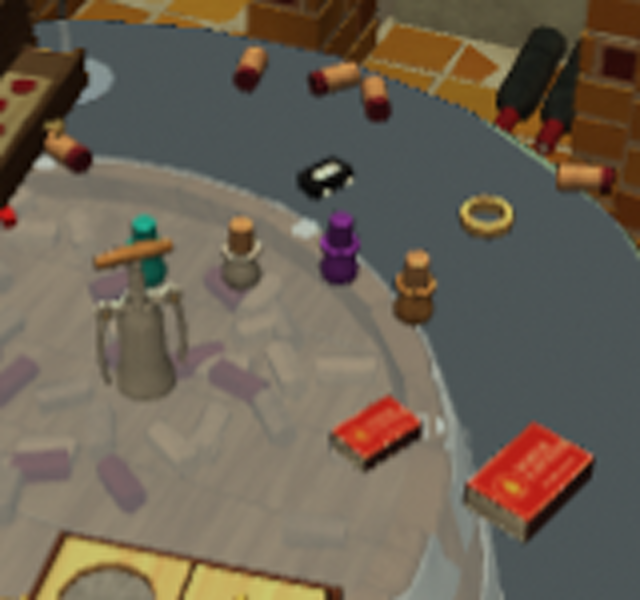

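The stopper-shaped things in the top view are turquoise (374,131), silver crown with natural cork (387,158), purple (400,187) and brown wooden crown (392,216). The one at (387,158) is stopper_silver: it has a grey crown and a cork top, which the scene crop shows enlarged at (240,250). In the caddy (top view) the small well is at upper left, the large well at upper right, the pocket at lower left and the post at lower right. The smaller matchbox (334,226) stays.

Next I measure positions more precisely from both cameras.

```bash
python3 - <<'E'
from h import *
im=snap('top'); sc=snap('scene')
# object hypotheses by pixel in top crop coordinates
f=lambda x,y,s,ox,oy:((x+.5)/s-.5+ox,(y+.5)/s-.5+oy)
R=lambda x,y:f(x,y,3,300,100); L=lambda x,y:f(x,y,5,170,150)
S=lambda x,y:f(x,y,4,250,100)
c=ray(im,[L(65,118),L(455,65),L(508,450),L(110,508)],.024)
print('caddy corners',c.round(3).tolist(),'ctr',c.mean(0).round(4))
e=[np.degrees(np.arctan2(*(c[i]-c[j])[[1,0]])) for i,j in((0,1),(3,2),(0,3),(1,2))];print('edges deg',np.round(e,1),[np.linalg.norm(c[i]-c[j]).round(3) for i,j in((0,1),(3,2),(0,3),(1,2))])
print('well_small',ray(im,[L(176,204)],.028),'well_large',ray(im,[L(360,178)],.028),'pocket',ray(im,[L(198,391)],.02),'posttip',ray(im,[L(377,361)],.059),'foot',ray(im,[L(382,363)],.03))
print('silver cork top',ray(im,[R(264,173)],.056),'scene',ray(sc,[S(241,223)],.056))
print('handle ends',ray(im,[R(74,105),R(124,152)],.12),'scene',ray(sc,[S(97,262),S(170,245)],.12))
# segmentation
def seg(img,roi,cond,z):
    x0,y0,x1,y1=roi;a=img['color'][y0:y1,x0:x1].astype(int);m=cond(a)
    ys,xs=np.nonzero(m);p=np.c_[xs+x0,ys+y0];w=ray(img,p,z)[:,:2]
    r=cv2.minAreaRect((w*1000).astype(np.float32));ev=np.linalg.eigh(np.cov(w.T))
    v=ev[1][:,1];print(len(p),'mean',w.mean(0).round(4),'rect',np.round(r[0],1),np.round(r[1],1),r[2],'axis deg',np.degrees(np.arctan2(v[1],v[0])).round(1))
yel=lambda a:(a[...,0]-a[...,2]>50)&(a[...,0]>120)
blk=lambda a:(a.max(2)<45)
print('collar');seg(im,(430,205,462,240),yel,.008);
seg(sc,(360,144,382,164),yel,.008)
print('cutter');seg(im,(428,152,458,178),blk,.010);seg(sc,(322,136,342,152),blk,.010)
print('handle');seg(im,(320,128,348,156),lambda a:(a[...,0]-a[...,2]>70)&(a[...,0]>110),.119)
print('cork');seg(im,(378,148,396,170),lambda a:(a[...,0]-a[...,2]>75),.056)
E
python3 - <<'E'
import cv2
a=cv2.imread('pics/top0.png'); 
k=lambda s:cv2.resize(s,(400,400),interpolation=cv2.INTER_CUBIC)
b=cv2.imread('pics/scene0.png')
cv2.imwrite('pics/cc.png',cv2.hconcat([k(a[145:185,422:462]),k(b[125:165,312:352])]))
E
```

```text
caddy corners [[0.568, 0.291, 0.024], [0.595, 0.107, 0.024], [0.414, 0.079, 0.024], [0.385, 0.264, 0.024]] ctr [0.4905 0.1852 0.024 ]
edges deg [98.4 98.9  8.4  8.9] [np.float64(0.185), np.float64(0.187), np.float64(0.184), np.float64(0.183)]
well_small [[0.52719554 0.23594922 0.028     ]] well_large [[0.54030919 0.15020862 0.028     ]] pocket [[0.44012966 0.22516492 0.02      ]] posttip [[0.45422491 0.13535291 0.059     ]] foot [[0.45392676 0.13769726 0.03      ]]
silver cork top [[ 0.60509625 -0.18728883  0.056     ]] scene [[ 0.60616325 -0.18580921  0.056     ]]
handle ends [[ 0.64121911 -0.04017463  0.12      ]
 [ 0.60764627 -0.07610704  0.12      ]] scene [[ 0.64027402 -0.03704861  0.12      ]
 [ 0.60346168 -0.07224208  0.12      ]]
collar
140 mean [ 0.4583 -0.3304] rect [ 458.3 -331.3] [40.5 41. ] 0.5051848292350769 axis deg -137.8
62 mean [ 0.4577 -0.3294] rect [ 458.5 -329.2] [39.4 41.7] 23.286102294921875 axis deg 108.2
cutter
118 mean [ 0.597  -0.3255] rect [ 596.6 -325.8] [44.  28.5] 63.780635833740234 axis deg 66.7
60 mean [ 0.5954 -0.3165] rect [ 595.8 -320.2] [48.1 35.9] 62.59831237792969 axis deg 68.1
handle
129 mean [ 0.6237 -0.0579] rect [623.6 -57.8] [53.3 10.7] 45.15056610107422 axis deg 45.8
cork
45 mean [ 0.606  -0.1868] rect [ 605.9 -186.9] [13.9 16.2] 0.6896581649780273 axis deg 81.2
```

View pics/cc.png

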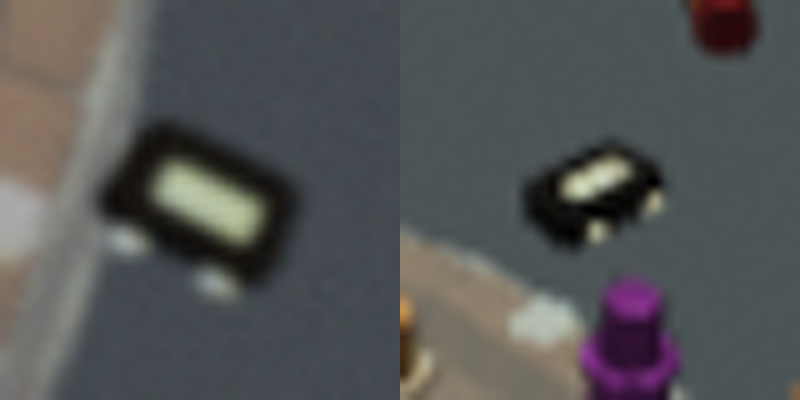

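The crop shows the cutter's body centred at about top (442,165) with its two wheels on the lower-left side. All positions agree between the cameras, so I start with the silver stopper.

apply_moves --deltas '[{"dr":[0,0,0.6],"dp":[0.4,0.5,0],"fingers":50},{"dr":[0,0,0.6],"dp":[0.4,0.5,0],"fingers":50},{"dr":[0,0,0.6],"dp":[0.4,0.5,0],"fingers":50},{"dr":[0,0,0.6],"dp":[0.4,0.5,0],"fingers":50},{"dr":[0,0,0.6],"dp":[0.4,0.5,0],"fingers":50},{"dr":[0,0,0.6],"dp":[0.4,0.5,0],"fingers":50},{"dr":[0,0,0.6],"dp":[0.4,0.5,0],"fingers":50},{"dr":[0,0,0.6],"dp":[0.4,0.5,0],"fingers":50},{"dr":[0,0,0.6],"dp":[0.4,0.5,0],"fingers":50},{"dr":[0,0,1.0],"dp":[0.4,0.5,0],"fingers":50}]'

```text
time_s: 2.45
tcp_pos: [0.4625, -0.3893, 0.2188]
eef_rot: [2.848, 1.326, 0.0]
contact_force: [1.1, -0.5, -0.7]
opening: 0.0502
grip_force: 0.0
```

apply_moves --deltas '[{"dr":[0,0,0],"dp":[0.3,0.42,-0.1],"fingers":50},{"dr":[0,0,0],"dp":[0.3,0.42,-0.1],"fingers":50},{"dr":[0,0,0],"dp":[0.3,0.42,-0.1],"fingers":50},{"dr":[0,0,0],"dp":[0.3,0.42,-0.1],"fingers":50},{"dr":[0,0,0],"dp":[0.3,0.42,-0.1],"fingers":50},{"dr":[0,0,0],"dp":[0.3,0.42,-0.1],"fingers":50},{"dr":[0,0,0],"dp":[0.3,0.42,-0.1],"fingers":50},{"dr":[0,0,0],"dp":[0.3,0.42,-0.1],"fingers":50},{"dr":[0,0,0],"dp":[0,0,-0.5],"fingers":50},{"dr":[0,0,0],"dp":[0,0,-0.5],"fingers":50}]'

```text
time_s: 3.7
tcp_pos: [0.6063, -0.1882, 0.1102]
eef_rot: [2.848, 1.324, 0.001]
contact_force: [0.0, -0.6, -0.1]
opening: 0.0501
grip_force: 0.0
```

apply_moves --deltas '[{"dr":[0,0,0],"dp":[0,0,-0.4],"fingers":50},{"dr":[0,0,0],"dp":[0,0,-0.4],"fingers":50},{"dr":[0,0,0],"dp":[0,0,-0.3],"fingers":50},{"dr":[0,0,0],"dp":[0,0,-0.1],"fingers":50},{"dr":[0,0,0],"dp":[0,0,0],"fingers":50},{"dr":[0,0,0],"dp":[0,0,0],"fingers":0},{"dr":[0,0,0],"dp":[0,0,0],"fingers":0},{"dr":[0,0,0],"dp":[0,0,0],"fingers":0},{"dr":[0,0,0],"dp":[0,0,0],"fingers":0},{"dr":[0,0,0],"dp":[0,0,0],"fingers":0}]'

```text
time_s: 4.95
tcp_pos: [0.606, -0.1887, 0.0389]
eef_rot: [2.849, 1.323, 0.001]
contact_force: [-0.0, -0.4, 2.0]
opening: 0.0184
grip_force: 30.0
```

apply_moves --deltas '[{"dr":[0,0,0],"dp":[0,0,0.65],"fingers":0},{"dr":[0,0,0],"dp":[0,0,0.65],"fingers":0},{"dr":[0,0,0],"dp":[0,0,0.65],"fingers":0},{"dr":[0,0,0],"dp":[0,0,0.65],"fingers":0},{"dr":[0,0,0],"dp":[-0.13,0.71,0],"fingers":0},{"dr":[0,0,0],"dp":[-0.13,0.71,0],"fingers":0},{"dr":[0,0,0],"dp":[-0.13,0.71,0],"fingers":0},{"dr":[0,0,0],"dp":[-0.13,0.71,0],"fingers":0},{"dr":[0,0,0],"dp":[-0.13,0.71,0],"fingers":0},{"dr":[0,0,0],"dp":[-0.13,0.71,0],"fingers":0}]'

```text
time_s: 6.2
tcp_pos: [0.5583, 0.0682, 0.1946]
eef_rot: [-2.849, -1.323, 0.0]
contact_force: [-0.3, 0.7, 0.3]
opening: 0.0183
grip_force: 29.8
```

apply_moves --deltas '[{"dr":[0,0,0],"dp":[-0.13,0.71,0],"fingers":0},{"dr":[0,0,0],"dp":[-0.13,0.71,0],"fingers":0},{"dr":[0,0,0],"dp":[-0.13,0.71,0],"fingers":0},{"dr":[0,0,0],"dp":[-0.13,0.71,0],"fingers":0},{"dr":[0,0,0],"dp":[0,0,-0.5],"fingers":0},{"dr":[0,0,0],"dp":[0,0,-0.5],"fingers":0},{"dr":[0,0,0],"dp":[0,0,-0.5],"fingers":0},{"dr":[0,0,0],"dp":[0,0,0],"fingers":0},{"dr":[0,0,0],"dp":[0,0,0],"fingers":0},{"dr":[0,0,0],"dp":[0,0,0],"fingers":0}]'

```text
time_s: 7.45
tcp_pos: [0.5284, 0.2376, 0.1059]
eef_rot: [-2.85, -1.323, -0.003]
contact_force: [0.5, -0.1, -0.2]
opening: 0.0184
grip_force: 29.8
```

Run:
```python
from h import *
a=snap('top');b=snap('scene');k=lambda s:cv2.resize(s[:,:,::-1],(400,400),interpolation=cv2.INTER_CUBIC)
cv2.imwrite('pics/p1.png',cv2.hconcat([k(a['color'][140:260,160:280]),k(b['color'][210:320,225:335])]))
```

```text
(no output)
```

View pics/p1.png

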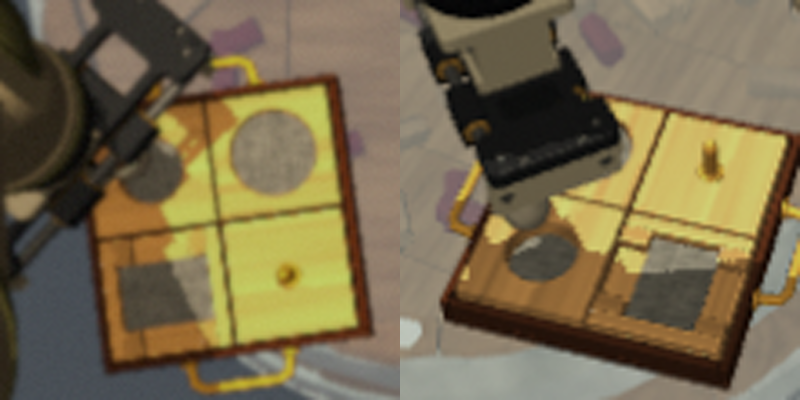

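The stopper hangs just over the small well, its crown near (525,205) in the right panel. I lower it in, release and rise.

apply_moves --deltas '[{"dr":[0,0,0],"dp":[-0.03,-0.02,-0.3],"fingers":0},{"dr":[0,0,0],"dp":[0,0,-0.3],"fingers":0},{"dr":[0,0,0],"dp":[0,0,-0.2],"fingers":0},{"dr":[0,0,0],"dp":[0,0,-0.09],"fingers":0},{"dr":[0,0,0],"dp":[0,0,0],"fingers":0},{"dr":[0,0,0],"dp":[0,0,0],"fingers":0},{"dr":[0,0,0],"dp":[0,0,0],"fingers":25},{"dr":[0,0,0],"dp":[0,0,0],"fingers":36},{"dr":[0,0,0],"dp":[0,0,0],"fingers":36},{"dr":[0,0,0],"dp":[0,0,0],"fingers":36}]'

```text
time_s: 8.8
tcp_pos: [0.5259, 0.2361, 0.0513]
eef_rot: [2.849, 1.323, -0.0]
contact_force: [-0.8, -0.3, -0.0]
opening: 0.0357
grip_force: 0.0
```

apply_moves --deltas '[{"dr":[0,0,0],"dp":[0,0,0.5],"fingers":36},{"dr":[0,0,0],"dp":[0,0,0.7],"fingers":36},{"dr":[0,0,0],"dp":[0,0,0.7],"fingers":60},{"dr":[0,0,0],"dp":[0,0,0.7],"fingers":60},{"dr":[0,0,0],"dp":[-0.07,-0.59,0],"fingers":60},{"dr":[0,0,0],"dp":[-0.07,-0.59,0],"fingers":60},{"dr":[0,0,0],"dp":[-0.07,-0.59,0],"fingers":60},{"dr":[0,0,0],"dp":[-0.07,-0.59,0],"fingers":60},{"dr":[0,0,0],"dp":[-0.07,-0.59,0],"fingers":60},{"dr":[0,0,0],"dp":[-0.07,-0.59,0],"fingers":60}]'

```text
time_s: 10.05
tcp_pos: [0.5004, 0.0226, 0.2073]
eef_rot: [2.849, 1.323, -0.0]
contact_force: [0.8, -0.3, -0.4]
opening: 0.0598
grip_force: 0.0
```

apply_moves --deltas '[{"dr":[0,0,0],"dp":[-0.07,-0.59,0],"fingers":60},{"dr":[0,0,0],"dp":[-0.07,-0.59,0],"fingers":60},{"dr":[0,0,0],"dp":[-0.07,-0.59,0],"fingers":60},{"dr":[0,0,0],"dp":[-0.07,-0.59,0],"fingers":60},{"dr":[0,0,0],"dp":[-0.07,-0.59,0],"fingers":60},{"dr":[0,0,0],"dp":[-0.07,-0.59,0],"fingers":60},{"dr":[0,0,0],"dp":[-0.07,-0.59,0],"fingers":60},{"dr":[0,0,0],"dp":[-0.07,-0.59,0],"fingers":60},{"dr":[0,0,0],"dp":[-0.07,-0.59,0],"fingers":60},{"dr":[0,0,0],"dp":[-0.07,-0.59,0],"fingers":60}]'

```text
time_s: 11.3
tcp_pos: [0.4584, -0.3314, 0.2072]
eef_rot: [-2.849, -1.323, 0.0]
contact_force: [0.6, 0.2, 0.6]
opening: 0.0602
grip_force: 0.0
```

Run:
```python
from h import *
a=snap('top');b=snap('scene');k=lambda s:cv2.resize(s[:,:,::-1],(400,400),interpolation=cv2.INTER_CUBIC)
cv2.imwrite('pics/p2.png',cv2.hconcat([k(a['color'][140:260,160:280]),k(b['color'][210:320,225:335])]))
print(np.round(sensors.get_obs()['tcp_pos'],4))
```

```text
[ 0.4574 -0.3343  0.2071]
```

View pics/p2.png

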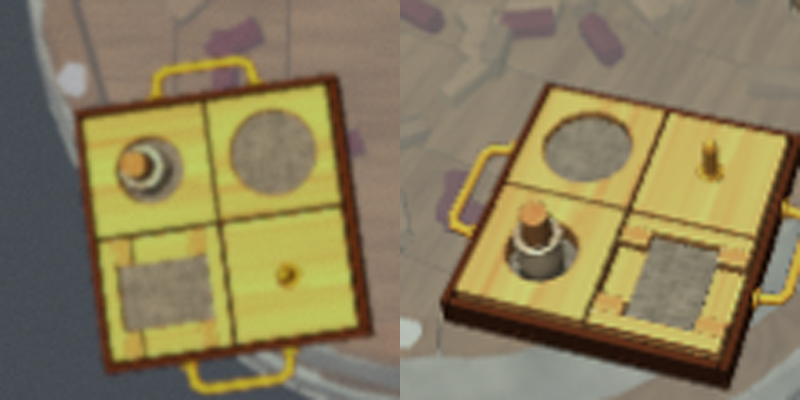

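The silver stopper stands crown-down in the small well at (535,240) in the right panel. Next is the collar.

apply_moves --deltas '[{"dr":[0,0,0],"dp":[0.015,0.06,-0.7],"fingers":60},{"dr":[0,0,0],"dp":[0,0,-0.7],"fingers":60},{"dr":[0,0,0],"dp":[0,0,-0.7],"fingers":60},{"dr":[0,0,0],"dp":[0,0,-0.6],"fingers":60},{"dr":[0,0,0],"dp":[0,0,-0.2],"fingers":60},{"dr":[0,0,0],"dp":[0,0,0],"fingers":60},{"dr":[0,0,0],"dp":[0,0,0],"fingers":60},{"dr":[0,0,0],"dp":[0,0,0],"fingers":60},{"dr":[0,0,0],"dp":[0,0,0],"fingers":60},{"dr":[0,0,0],"dp":[0,0,0],"fingers":60}]'

```text
time_s: 12.65
tcp_pos: [0.4598, -0.3268, 0.0337]
eef_rot: [2.849, 1.323, 0.001]
contact_force: [0.7, -0.2, 0.7]
opening: 0.0601
grip_force: 0.0
```

apply_moves --deltas '[{"dr":[0,0,0],"dp":[-0.025,-0.06,-0.2],"fingers":60},{"dr":[0,0,0],"dp":[0,0,-0.2],"fingers":60},{"dr":[0,0,0],"dp":[0,0,-0.08],"fingers":60},{"dr":[0,0,0],"dp":[0,0,0],"fingers":60},{"dr":[0,0,0],"dp":[0,0,0],"fingers":30},{"dr":[0,0,0],"dp":[0,0,0],"fingers":30},{"dr":[0,0,0],"dp":[0,0,0],"fingers":30},{"dr":[0,0,0],"dp":[0,0,0],"fingers":30},{"dr":[0,0,0],"dp":[0,0,0],"fingers":30},{"dr":[0,0,0],"dp":[0,0,0],"fingers":30}]'

```text
time_s: 13.9
tcp_pos: [0.4583, -0.3304, 0.0046]
eef_rot: [2.849, 1.323, 0.0]
contact_force: [-0.2, 0.6, 3.3]
opening: 0.0414
grip_force: 30.0
```

apply_moves --deltas '[{"dr":[0,0,0],"dp":[0,0,0.4],"fingers":30},{"dr":[0,0,0],"dp":[0,0,0.7],"fingers":30},{"dr":[0,0,0],"dp":[0,0,0.7],"fingers":30},{"dr":[0,0,0],"dp":[0,0,0.6],"fingers":30},{"dr":[0,0,0],"dp":[0,0.6,0],"fingers":30},{"dr":[0,0,0],"dp":[0,0.6,0],"fingers":30},{"dr":[0,0,0],"dp":[0,0.6,0],"fingers":30},{"dr":[0,0,0],"dp":[0,0.6,0],"fingers":30},{"dr":[0,0,0],"dp":[0,0.6,0],"fingers":30},{"dr":[0,0,0],"dp":[0,0.6,0],"fingers":30}]'

```text
time_s: 15.15
tcp_pos: [0.4578, -0.1131, 0.1483]
eef_rot: [-2.849, -1.323, 0.0]
contact_force: [1.3, 0.5, -1.6]
opening: 0.041
grip_force: 30.0
```

apply_moves --deltas '[{"dr":[0,0,0],"dp":[-0.01,0.6,0],"fingers":30},{"dr":[0,0,0],"dp":[-0.01,0.6,0],"fingers":30},{"dr":[0,0,0],"dp":[-0.01,0.6,0],"fingers":30},{"dr":[0,0,0],"dp":[-0.01,0.6,0],"fingers":30},{"dr":[0,0,0],"dp":[-0.01,0.6,0],"fingers":30},{"dr":[0,0,0],"dp":[-0.02,0.6,0],"fingers":30},{"dr":[0,0,0],"dp":[0,0.6,0],"fingers":30},{"dr":[0,0,0],"dp":[0,0,-0.5],"fingers":30},{"dr":[0,0,0],"dp":[0,0,-0.5],"fingers":30},{"dr":[0,0,0],"dp":[0,0,0],"fingers":30}]'

```text
time_s: 16.4
tcp_pos: [0.4526, 0.1374, 0.087]
eef_rot: [-2.849, -1.324, 0.007]
contact_force: [-0.9, 0.7, 0.2]
opening: 0.0413
grip_force: 30.0
```

Run:
```python
from h import *
a=snap('top');b=snap('scene');k=lambda s:cv2.resize(s[:,:,::-1],(400,400),interpolation=cv2.INTER_CUBIC)
cv2.imwrite('pics/p3.png',cv2.hconcat([k(a['color'][140:260,180:300]),k(b['color'][200:310,245:355])]))
print(np.round(sensors.get_obs()['tcp_pos'],4))
```

```text
[0.4538 0.1376 0.0887]
```

View pics/p3.png

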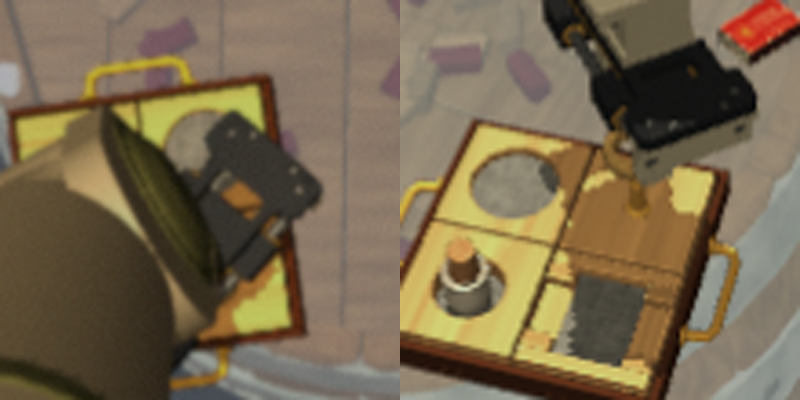

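The ring hangs above the post, its rim near (620,150) and the post foot at (637,208) in the right panel. I lower it and check before releasing.

apply_moves --deltas '[{"dr":[0,0,0],"dp":[0,0,-0.2],"fingers":30},{"dr":[0,0,0],"dp":[0,0,-0.2],"fingers":30},{"dr":[0,0,0],"dp":[0,0,-0.2],"fingers":30},{"dr":[0,0,0],"dp":[0,0,-0.15],"fingers":30},{"dr":[0,0,0],"dp":[0,0,-0.1],"fingers":30},{"dr":[0,0,0],"dp":[0,0,-0.06],"fingers":30},{"dr":[0,0,0],"dp":[0,0,0],"fingers":30},{"dr":[0,0,0],"dp":[0,0,0],"fingers":30},{"dr":[0,0,0],"dp":[0,0,0],"fingers":30},{"dr":[0,0,0],"dp":[0,0,0],"fingers":30}]'

```text
time_s: 17.75
tcp_pos: [0.454, 0.1378, 0.034]
eef_rot: [2.849, 1.323, 0.001]
contact_force: [-0.0, 0.0, -0.9]
opening: 0.0409
grip_force: 30.0
```

apply_moves --deltas '[{"dr":[0,0,0],"dp":[0,0,0],"fingers":50},{"dr":[0,0,0],"dp":[0,0,0],"fingers":54},{"dr":[0,0,0],"dp":[0,0,0],"fingers":54},{"dr":[0,0,0],"dp":[0,0,0],"fingers":54},{"dr":[0,0,0],"dp":[0,0,0.4],"fingers":54},{"dr":[0,0,0],"dp":[0,0,0.7],"fingers":54},{"dr":[0,0,0],"dp":[0,0,0.7],"fingers":54},{"dr":[0,0,0],"dp":[0,0,0.7],"fingers":54},{"dr":[0,0,0],"dp":[0.15,-0.485,0],"fingers":54},{"dr":[0,0,0],"dp":[0.15,-0.485,0],"fingers":54}]'

```text
time_s: 19.0
tcp_pos: [0.4722, 0.0791, 0.1846]
eef_rot: [2.848, 1.324, 0.003]
contact_force: [0.6, -0.9, -0.6]
opening: 0.0539
grip_force: 0.0
```

apply_moves --deltas '[{"dr":[0,0,0.31],"dp":[0.15,-0.485,0],"fingers":54},{"dr":[0,0,0.31],"dp":[0.15,-0.485,0],"fingers":54},{"dr":[0,0,0.31],"dp":[0.15,-0.485,0],"fingers":54},{"dr":[0,0,0.31],"dp":[0.15,-0.485,0],"fingers":54},{"dr":[0,0,0.31],"dp":[0.15,-0.485,0],"fingers":54},{"dr":[0,0,0.31],"dp":[0.15,-0.485,0],"fingers":54},{"dr":[0,0,0.31],"dp":[0.15,-0.485,0],"fingers":54},{"dr":[0,0,0.31],"dp":[0.15,-0.485,0],"fingers":54},{"dr":[0,0,0.31],"dp":[0.15,-0.485,0],"fingers":54},{"dr":[0,0,0.31],"dp":[0.15,-0.485,0],"fingers":54}]'

```text
time_s: 20.25
tcp_pos: [0.5619, -0.2124, 0.1837]
eef_rot: [-2.644, -1.696, 0.001]
contact_force: [0.2, 0.4, 0.3]
opening: 0.0537
grip_force: 0.0
```

apply_moves --deltas '[{"dr":[0,0,0],"dp":[0.15,-0.485,0],"fingers":54},{"dr":[0,0,0],"dp":[0.15,-0.485,0],"fingers":54},{"dr":[0,0,0],"dp":[0.15,-0.485,0],"fingers":54},{"dr":[0,0,0],"dp":[0.15,-0.485,0],"fingers":54},{"dr":[0,0,0],"dp":[0,0,-0.6],"fingers":54},{"dr":[0,0,0],"dp":[0,0,-0.6],"fingers":54},{"dr":[0,0,0],"dp":[0,0,-0.6],"fingers":54},{"dr":[0,0,0],"dp":[0,0,-0.3],"fingers":54},{"dr":[0,0,0],"dp":[0,0,0],"fingers":54},{"dr":[0,0,0],"dp":[0,0,0],"fingers":54}]'

```text
time_s: 21.5
tcp_pos: [0.5987, -0.3282, 0.059]
eef_rot: [2.644, 1.694, 0.001]
contact_force: [-0.4, -0.6, -0.2]
opening: 0.0541
grip_force: 0.0
```

Run:
```python
from h import *
a=snap('top');b=snap('scene');k=lambda s:cv2.resize(s[:,:,::-1],(400,400),interpolation=cv2.INTER_CUBIC)
cv2.imwrite('pics/p4.png',cv2.hconcat([k(b['color'][105:175,295:365]),k(b['color'][200:310,245:355])]))
print(np.round(sensors.get_obs()['tcp_pos'],4),np.round(sensors.get_obs()['eef_rot'],3))
```

```text
[ 0.5987 -0.3282  0.0593] [2.643e+00 1.694e+00 2.000e-03]
```

View pics/p4.png

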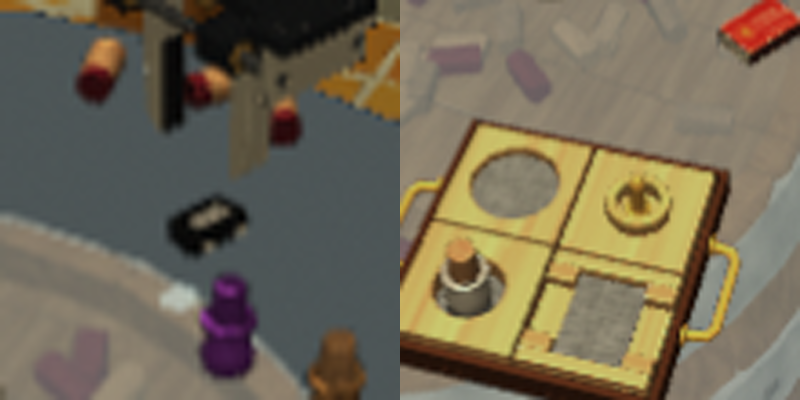

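The collar lies round the post at (637,203). I descend on the cutter, between the open fingers, and grip it.

apply_moves --deltas '[{"dr":[0,0,0],"dp":[-0.02,0.02,-0.3],"fingers":54},{"dr":[0,0,0],"dp":[0,0,-0.3],"fingers":54},{"dr":[0,0,0],"dp":[0,0,-0.2],"fingers":54},{"dr":[0,0,0],"dp":[0,0,-0.1],"fingers":54},{"dr":[0,0,0],"dp":[0,0,0],"fingers":54},{"dr":[0,0,0],"dp":[0,0,0],"fingers":15},{"dr":[0,0,0],"dp":[0,0,0],"fingers":15},{"dr":[0,0,0],"dp":[0,0,0],"fingers":15},{"dr":[0,0,0],"dp":[0,0,0],"fingers":15},{"dr":[0,0,0],"dp":[0,0,0],"fingers":15}]'

```text
time_s: 22.85
tcp_pos: [0.5969, -0.3268, 0.0042]
eef_rot: [2.645, 1.695, 0.0]
contact_force: [-1.0, 0.4, 3.3]
opening: 0.0275
grip_force: 30.0
```

apply_moves --deltas '[{"dr":[0,0,0],"dp":[0,0,0.5],"fingers":15},{"dr":[0,0,0],"dp":[0,0,0.7],"fingers":15},{"dr":[0,0,0],"dp":[0,0,0.7],"fingers":15},{"dr":[0,0,0],"dp":[0,0,0.7],"fingers":15},{"dr":[0,0,0],"dp":[0,0,0.7],"fingers":15},{"dr":[0,0,0.555],"dp":[-0.16,0.573,0],"fingers":15},{"dr":[0,0,0.555],"dp":[-0.16,0.573,0],"fingers":15},{"dr":[0,0,0.555],"dp":[-0.16,0.573,0],"fingers":15},{"dr":[0,0,0.555],"dp":[-0.16,0.573,0],"fingers":15},{"dr":[0,0,0.555],"dp":[-0.16,0.573,0],"fingers":15}]'

```text
time_s: 24.1
tcp_pos: [0.5481, -0.1537, 0.2018]
eef_rot: [-2.419, -2.004, 0.0]
contact_force: [1.0, 1.2, -1.3]
opening: 0.0276
grip_force: 30.0
```

apply_moves --deltas '[{"dr":[0,0,0.555],"dp":[-0.16,0.573,0],"fingers":15},{"dr":[0,0,0.555],"dp":[-0.16,0.573,0],"fingers":15},{"dr":[0,0,0.555],"dp":[-0.16,0.573,0],"fingers":15},{"dr":[0,0,0.555],"dp":[-0.16,0.573,0],"fingers":15},{"dr":[0,0,0.555],"dp":[-0.16,0.573,0],"fingers":15},{"dr":[0,0,0.555],"dp":[-0.16,0.573,0],"fingers":15},{"dr":[0,0,0.555],"dp":[-0.16,0.573,0],"fingers":15},{"dr":[0,0,0],"dp":[-0.16,0.573,0],"fingers":15},{"dr":[0,0,0],"dp":[-0.16,0.573,0],"fingers":15},{"dr":[0,0,0],"dp":[-0.16,0.573,0],"fingers":15}]'

```text
time_s: 25.35
tcp_pos: [0.4522, 0.19, 0.2018]
eef_rot: [2.049, 2.382, -0.0]
contact_force: [0.5, 0.1, -0.8]
opening: 0.0275
grip_force: 30.0
```

apply_moves --deltas '[{"dr":[0,0,0],"dp":[-0.16,0.573,0],"fingers":15},{"dr":[0,0,0],"dp":[0,0,0],"fingers":15},{"dr":[0,0,0],"dp":[0,0,-0.5],"fingers":15},{"dr":[0,0,0],"dp":[0,0,-0.5],"fingers":15},{"dr":[0,0,0],"dp":[0,0,-0.5],"fingers":15},{"dr":[0,0,0],"dp":[0,0,-0.3],"fingers":15},{"dr":[0,0,0],"dp":[0,0,0],"fingers":15},{"dr":[0,0,0],"dp":[0,0,0],"fingers":15},{"dr":[0,0,0],"dp":[0,0,0],"fingers":15},{"dr":[0,0,0],"dp":[0,0,0],"fingers":15}]'

```text
time_s: 26.6
tcp_pos: [0.4435, 0.2234, 0.0945]
eef_rot: [2.048, 2.381, 0.002]
contact_force: [0.5, -0.4, -0.6]
opening: 0.0272
grip_force: 30.0
```

Run:
```python
from h import *
b=snap('scene');k=lambda s:cv2.resize(s[:,:,::-1],(500,500),interpolation=cv2.INTER_CUBIC)
cv2.imwrite('pics/p5.png',k(b['color'][210:310,240:340]))
print(np.round(sensors.get_obs()['tcp_pos'],4),np.round(sensors.get_obs()['eef_rot'],3))
```

```text
[0.4434 0.2234 0.0944] [2.048e+00 2.381e+00 1.000e-03]
```

View pics/p5.png

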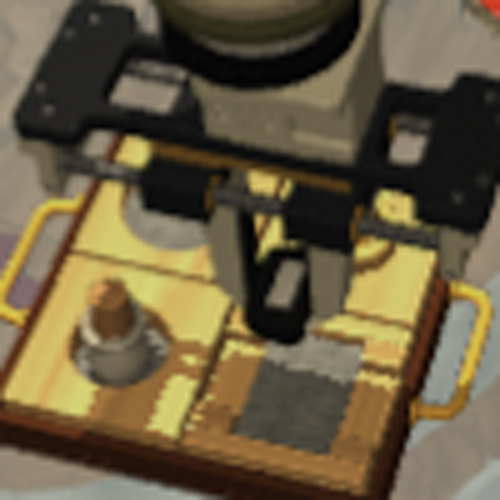

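apply_moves --deltas '[{"dr":[0,0,0],"dp":[0,0,-0.3],"fingers":15},{"dr":[0,0,0],"dp":[0,0,-0.3],"fingers":15},{"dr":[0,0,0],"dp":[0,0,-0.2],"fingers":15},{"dr":[0,0,0],"dp":[0,0,-0.15],"fingers":15},{"dr":[0,0,0],"dp":[0,0,-0.1],"fingers":15},{"dr":[0,0,0],"dp":[0,0,-0.1],"fingers":15},{"dr":[0,0,0],"dp":[0,0,0],"fingers":15},{"dr":[0,0,0],"dp":[0,0,0],"fingers":15},{"dr":[0,0,0],"dp":[0,0,0],"fingers":15},{"dr":[0,0,0],"dp":[0,0,0],"fingers":15}]'

```text
time_s: 27.9
tcp_pos: [0.4432, 0.2234, 0.025]
eef_rot: [2.048, 2.382, 0.0]
contact_force: [-0.3, 0.2, -0.3]
opening: 0.0276
grip_force: 30.0
```

apply_moves --deltas '[{"dr":[0,0,0],"dp":[0,0,0],"fingers":34},{"dr":[0,0,0],"dp":[0,0,0],"fingers":36},{"dr":[0,0,0],"dp":[0,0,0],"fingers":36},{"dr":[0,0,0],"dp":[0,0,0.4],"fingers":36},{"dr":[0,0,0],"dp":[0,0,0.7],"fingers":36},{"dr":[0,0,0],"dp":[0,0,0.7],"fingers":36},{"dr":[0,0,0],"dp":[0,0,0.7],"fingers":36},{"dr":[0,0,0],"dp":[0,0,0.8],"fingers":40},{"dr":[0,0,-0.88],"dp":[0.25,-0.39,0],"fingers":40},{"dr":[0,0,-0.88],"dp":[0.25,-0.39,0],"fingers":40}]'

```text
time_s: 29.15
tcp_pos: [0.4737, 0.1748, 0.2225]
eef_rot: [2.23, 2.212, -0.001]
contact_force: [-0.7, -0.4, -0.9]
opening: 0.0401
grip_force: 0.0
```

apply_moves --deltas '[{"dr":[0,0,-0.88],"dp":[0.25,-0.39,0],"fingers":40},{"dr":[0,0,-0.88],"dp":[0.25,-0.39,0],"fingers":40},{"dr":[0,0,-0.88],"dp":[0.25,-0.39,0],"fingers":40},{"dr":[0,0,-0.88],"dp":[0.25,-0.39,0],"fingers":40},{"dr":[0,0,-0.88],"dp":[0.25,-0.39,0],"fingers":40},{"dr":[0,0,-0.88],"dp":[0.25,-0.39,0],"fingers":40},{"dr":[0,0,-0.88],"dp":[0.25,-0.39,0],"fingers":40},{"dr":[0,0,-0.88],"dp":[0.25,-0.39,0],"fingers":40},{"dr":[0,0,-0.88],"dp":[0.25,-0.39,0],"fingers":40},{"dr":[0,0,-0.88],"dp":[0.25,-0.39,0],"fingers":40}]'

```text
time_s: 30.4
tcp_pos: [0.6241, -0.0589, 0.2228]
eef_rot: [2.897, 1.215, -0.0]
contact_force: [1.1, 0.6, -0.3]
opening: 0.0398
grip_force: 0.0
```

apply_moves --deltas '[{"dr":[0,0,0],"dp":[0,0,0],"fingers":40},{"dr":[0,0,0],"dp":[0,0,0],"fingers":40},{"dr":[0,0,0],"dp":[0,0,-0.5],"fingers":40},{"dr":[0,0,0],"dp":[0,0,-0.5],"fingers":40},{"dr":[0,0,0],"dp":[0,0,-0.3],"fingers":40},{"dr":[0,0,0],"dp":[0,0,0],"fingers":40},{"dr":[0,0,0],"dp":[0,0,0],"fingers":40},{"dr":[0,0,0],"dp":[0,0,0],"fingers":40},{"dr":[0,0,0],"dp":[0,0,0],"fingers":40},{"dr":[0,0,0],"dp":[0,0,0],"fingers":40}]'

```text
time_s: 31.65
tcp_pos: [0.6233, -0.0575, 0.1452]
eef_rot: [2.894, 1.222, 0.001]
contact_force: [-0.0, 0.2, -0.1]
opening: 0.0401
grip_force: 0.0
```

Run:
```python
from h import *
b=snap('scene');k=lambda s:cv2.resize(s[:,:,::-1],(400,400),interpolation=cv2.INTER_CUBIC)
cv2.imwrite('pics/p6.png',cv2.hconcat([k(b['color'][210:310,240:340]),k(b['color'][120:210,245:335])]))
print(np.round(sensors.get_obs()['tcp_pos'],4),np.round(sensors.get_obs()['eef_rot'],3))
```

```text
[ 0.6232 -0.0574  0.1451] [2.894e+00 1.222e+00 1.000e-03]
```

View pics/p6.png

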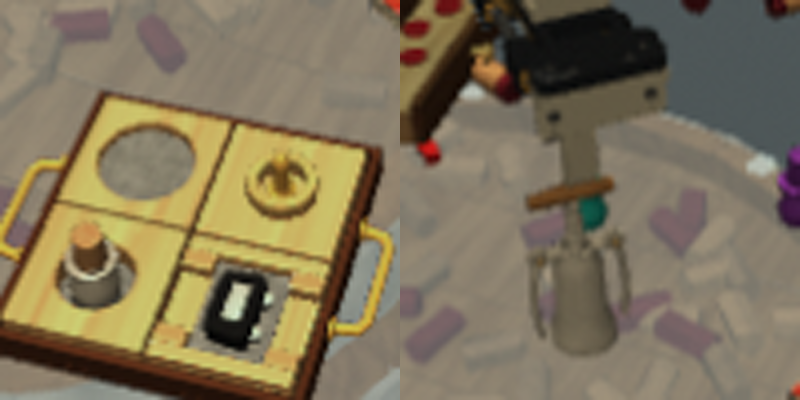

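The cutter lies flat in the pocket at (237,308), and the gripper hangs above the corkscrew handle. Now I grip the handle.

apply_moves --deltas '[{"dr":[0,0,0],"dp":[0,0,-0.25],"fingers":40},{"dr":[0,0,0],"dp":[0,0,-0.25],"fingers":40},{"dr":[0,0,0],"dp":[0,0,-0.2],"fingers":40},{"dr":[0,0,0],"dp":[0,0,0],"fingers":40},{"dr":[0,0,0],"dp":[0,0,0],"fingers":0},{"dr":[0,0,0],"dp":[0,0,0],"fingers":0},{"dr":[0,0,0],"dp":[0,0,0],"fingers":0},{"dr":[0,0,0],"dp":[0,0,0],"fingers":0},{"dr":[0,0,0],"dp":[0,0,0],"fingers":0},{"dr":[0,0,0],"dp":[0,0,0],"fingers":0}]'

```text
time_s: 32.95
tcp_pos: [0.6235, -0.0575, 0.1032]
eef_rot: [2.894, 1.222, 0.001]
contact_force: [1.3, -0.4, 3.8]
opening: 0.014
grip_force: 30.0
```

apply_moves --deltas '[{"dr":[0,0,0],"dp":[0,0,0.3],"fingers":0},{"dr":[0,0,0],"dp":[0,0,0.6],"fingers":0},{"dr":[0,0,0],"dp":[0,0,0.6],"fingers":0},{"dr":[0,0,0],"dp":[0,0,0.5],"fingers":0},{"dr":[0,0,0],"dp":[-0.1,0.247,0],"fingers":0},{"dr":[0,0,0],"dp":[-0.2,0.5,0],"fingers":0},{"dr":[0,0,0],"dp":[-0.2,0.5,0],"fingers":0},{"dr":[0,0,0],"dp":[-0.2,0.5,0],"fingers":0},{"dr":[0,0,0],"dp":[-0.2,0.5,0],"fingers":0},{"dr":[0,0,0],"dp":[-0.2,0.5,0],"fingers":0}]'

```text
time_s: 34.2
tcp_pos: [0.555, 0.1091, 0.2217]
eef_rot: [-2.893, -1.224, 0.004]
contact_force: [0.4, 0.5, -1.8]
opening: 0.0136
grip_force: 30.0
```

apply_moves --deltas '[{"dr":[0,0,0],"dp":[-0.2,0.5,0],"fingers":0},{"dr":[0,0,0],"dp":[-0.1,0.22,0],"fingers":0},{"dr":[0,0,0],"dp":[0,0,0],"fingers":0},{"dr":[0,0,0],"dp":[0,0,-0.4],"fingers":0},{"dr":[0,0,0],"dp":[0,0,-0.4],"fingers":0},{"dr":[0,0,0],"dp":[0,0,-0.1],"fingers":0},{"dr":[0,0,0],"dp":[0,0,0],"fingers":0},{"dr":[0,0,0],"dp":[0,0,0],"fingers":0},{"dr":[0,0,0],"dp":[0,0,0],"fingers":0},{"dr":[0,0,0],"dp":[0,0,0],"fingers":0}]'

```text
time_s: 35.45
tcp_pos: [0.5393, 0.1507, 0.1693]
eef_rot: [2.894, 1.223, 0.001]
contact_force: [-0.5, -0.3, -2.6]
opening: 0.0134
grip_force: 30.0
```

Run:
```python
from h import *
b=snap('scene');k=lambda s:cv2.resize(s[:,:,::-1],(500,500),interpolation=cv2.INTER_CUBIC)
cv2.imwrite('pics/p7.png',k(b['color'][190:290,240:340]))
print(np.round(sensors.get_obs()['tcp_pos'],4),'foot/well px in crop',((pix(b,[[.5396,.1507,.066],[.5396,.1507,.02]])-[240,190])*5).round())
```

```text
[0.5392 0.1507 0.1692] foot/well px in crop [[175. 247.]
 [184. 307.]]
```

View pics/p7.png

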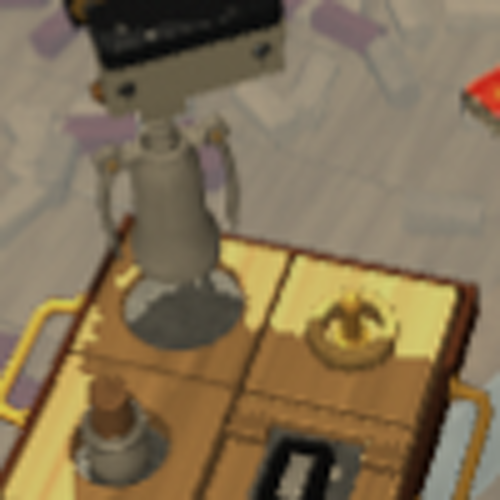

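The bell hangs centred over the large well, its base at about (174,255) against an expected (175,247). I lower it.

apply_moves --deltas '[{"dr":[0,0,0],"dp":[0,0,-0.2],"fingers":0},{"dr":[0,0,0],"dp":[0,0,-0.2],"fingers":0},{"dr":[0,0,0],"dp":[0,0,-0.15],"fingers":0},{"dr":[0,0,0],"dp":[0,0,-0.1],"fingers":0},{"dr":[0,0,0],"dp":[0,0,-0.06],"fingers":0},{"dr":[0,0,0],"dp":[0,0,-0.03],"fingers":0},{"dr":[0,0,0],"dp":[0,0,0],"fingers":0},{"dr":[0,0,0],"dp":[0,0,0],"fingers":0},{"dr":[0,0,0],"dp":[0,0,0],"fingers":0},{"dr":[0,0,0],"dp":[0,0,0],"fingers":0}]'

```text
time_s: 36.75
tcp_pos: [0.5392, 0.1507, 0.1246]
eef_rot: [2.894, 1.223, 0.0]
contact_force: [-0.1, 0.4, -2.8]
opening: 0.0136
grip_force: 30.0
```

Still about 1 mm up, since the force shows its full weight. I go a touch lower, release and rise.

apply_moves --deltas '[{"dr":[0,0,0],"dp":[0,0,-0.015],"fingers":0},{"dr":[0,0,0],"dp":[0,0,0],"fingers":0},{"dr":[0,0,0],"dp":[0,0,0],"fingers":20},{"dr":[0,0,0],"dp":[0,0,0],"fingers":40},{"dr":[0,0,0],"dp":[0,0,0],"fingers":40},{"dr":[0,0,0],"dp":[0,0,0],"fingers":40},{"dr":[0,0,0],"dp":[0,0,0.2],"fingers":40},{"dr":[0,0,0],"dp":[0,0,0.5],"fingers":40},{"dr":[0,0,0],"dp":[0,0,0.7],"fingers":40},{"dr":[0,0,0],"dp":[0,0,0.5],"fingers":40}]'

```text
time_s: 38.0
tcp_pos: [0.5394, 0.1508, 0.2401]
eef_rot: [2.894, 1.223, 0.003]
contact_force: [0.3, 0.2, -0.4]
opening: 0.04
grip_force: 0.0
```

apply_moves --deltas '[{"dr":[0,0,0],"dp":[0,-0.5,0],"fingers":40},{"dr":[0,0,0],"dp":[0,-0.5,0],"fingers":40},{"dr":[0,0,0],"dp":[0,-0.5,0],"fingers":40},{"dr":[0,0,0],"dp":[0,-0.5,0],"fingers":40},{"dr":[0,0,0],"dp":[0,-0.5,0],"fingers":40},{"dr":[0,0,0],"dp":[0,-0.5,0],"fingers":40},{"dr":[0,0,0],"dp":[0,-0.5,0],"fingers":40},{"dr":[0,0,0],"dp":[0,0,0],"fingers":40},{"dr":[0,0,0],"dp":[0,0,0],"fingers":40},{"dr":[0,0,0],"dp":[0,0,0],"fingers":40}]'

```text
time_s: 39.25
tcp_pos: [0.5392, -0.0582, 0.2378]
eef_rot: [-2.893, -1.225, -0.001]
contact_force: [1.2, 1.0, 0.2]
opening: 0.0398
grip_force: 0.0
```

Run:
```python
from h import *
b=snap('scene');a=snap('top');k=lambda s:cv2.resize(s[:,:,::-1],(400,400),interpolation=cv2.INTER_CUBIC)
cv2.imwrite('pics/p8.png',cv2.hconcat([k(b['color'][130:330,200:400]),k(a['color'][145:265,165:285])]))
print(np.round(sensors.get_obs()['tcp_pos'],4))
```

```text
[ 0.5392 -0.0584  0.2376]
```

View pics/p8.png

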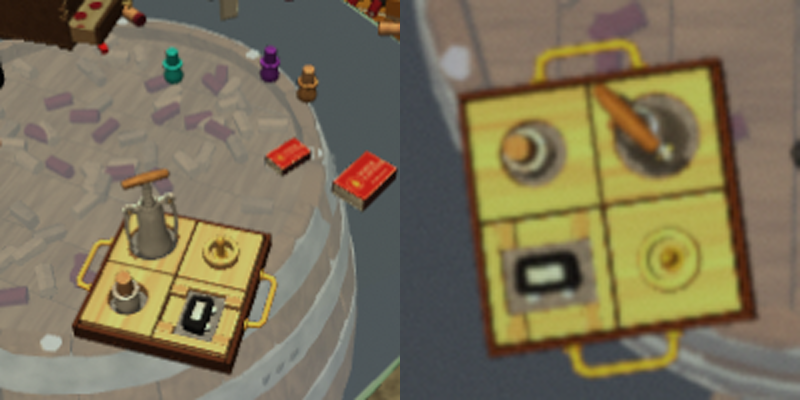

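All four pieces are seated: the corkscrew upright in the large well at (150,235), the stopper at (123,290), the collar at (220,250) and the cutter at (200,313). The wooden stopper at (307,85) and the matchbox at (290,155) have not moved. I hand the job in.

```bash
python3 -c "
from station import finish_job
print(finish_job())"
```

```text
the job is handed in; nothing more can be done
None
```

The job is handed in: all four kit pieces sit in their inserts, placed in the order asked, and the wooden-crowned stopper and matchbox were left untouched (about 39 s of the 128 s used).

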